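# Unlock the scrap caddy, hold it open with its lever and let the lid down softly

### The job

The lid of the scrap caddy is locked: push the lock tab beside the lever in towards the lever as far as it goes. Then press the lever down until the lid stands wide open, keep it open for three seconds while I drop my peelings in, and ease the lever back up slowly so that the lid shuts without slamming. Only push and press with the fingers: pick nothing up, keep off the lid itself, and leave the other things standing where they are.

Things in the scene. Friction and masses are not known exactly. Their poses are not given: they have to be found in the camera images.
- caddy: Scrap caddy: steel bin on a black plinth, fixed, 170 deep (x) x 160 wide (y) x 164 mm high with lid shut. Origin: centre of its underside, on the worktop; own +x points from the lever side to the rear, y left, z up. Front wall at own x -85 mm. A steel foot, 6 mm thick, 112 mm wide, reaches to own x -157 mm and carries lever and lock. Wall cabinets hang 0.48 m over the worktop from x 0.55 m on.
- lever (a joint): Lever in front, rad: 0 = up, 0.48 = fully down. Two rods carry a black ribbed tread 38 x 76 x 7 mm. Pivot along own y at own x -92, z 55 mm. The tread, 96 mm before the pivot, sinks from 83 to 36 mm above the worktop. Lid angle = 2.7 x lever angle. 5 to 9 N press it, 2 to 4 N hold it down; let go, it springs up and the lid slams. Locked, it moves only about 0.04 rad.
- lid (a joint): Flat steel lid, 176 x 166 mm, hinged along the rear of the rim; rad, 0 = shut, 1.30 = fully open (a stop). It opens up and to the rear, away from the lever, and falls shut by its own weight.
- lock (a joint): Lock slide, m: 0 = locked (a tooth stands under the left rod of the lever), 0.020 = unlocked, at its stop (the tooth stands between the rods). It slides straight along own -y of the caddy, needs about 2 N and stays where it is left.
- lever_tread (a point): Middle of the upper face of the lever's tread; it moves with the lever. Press here. It lies 103 mm in front of the caddy's front wall.
- lock_tab (a point): Middle of the outer (left, own +y) face of the upright black lock tab, 40 mm above the worktop. The tab is 50 mm long (own x; this point 6 mm nearer its front end), 8 mm thick, from 14 to 62 mm above the worktop. Locked, this face is 70 mm left of the lever's middle line and 79 mm before the front wall. Push it in own -y.
- garlic: Garlic bulb, 55 mm, standing to the left of the lever; bystander. Origin: centre of its underside.
- bowl: Small plain bowl, 85 mm across, 40 mm high, standing to the right of the lever; bystander. Origin: centre of its underside.
- artichoke_half: Half an artichoke, 116 x 120 x 66 mm; bystander on the left. Origin: centre of its underside.
- mug: Mug with handle, 80 mm across, 89 mm high; bystander on the left. Origin: centre of its underside.
- salt: Salt shaker, 44 mm across, 90 mm high; bystander. Origin: centre of its underside.
- tin: Low food tin, 86 mm across, 40 mm high; bystander on the left. Origin: centre of its underside.

How it is judged:
By the outcome, as a careful person would: the job done as asked, in the order asked, and still so for the second after the job is handed in, with the robot touching nothing.
It also fails if it takes over 56 s, if anything falls off the work surface, if the arm or the gripper's body presses on something with over 40 N, if the wrist force passes 120 N, or if a joint passes its speed limit or range.

### The arm

A 7-joint arm with a two-finger parallel gripper is mounted at the origin on a cart in front of the work surface, level with it; the furniture and walls round the work are solid. World frame = base frame: x ahead of the robot, y to its left, z up, the work surface at z = 0. Lengths are in m, angles in rad, forces in N, time in s.
With the tool pointing down it reaches from about 0.35 to 0.9 m from the base axis. Payload 7.2 kg.
Tool frame: the origin (TCP) lies between the finger pads; the fingertips stand 17 mm ahead of it and the grasp point (between the pads) lies 2 mm behind it; z points along the fingers, y is the line along which they close (so a half turn about z gives the same grasp; the last joint's range is limited). The gripper opens to 85 mm and grips with 20 to 120 N. Pads are 22 mm wide; open, the fingers measure 114 mm over their backs; the gripper's body (76 mm by 85 mm) begins 54 mm behind the grasp point. The pads swing forward as they close: fully open they stand 13 mm farther back than shut.
Start: joints at [-1.359, 0.411, -0.013, 1.596, 0.006, 1.134, -0.082], TCP at [0.173, 0.601, 0.248] pointing down, gripper open.
Joint ranges: [-2.95, 2.95], [-0.29, 1.99], [-1.47, 1.44], [0.14, 2.54], [-1.03, 4.17], [0.13, 1.85], [-2.86, 2.86]. Speed limits (rad/s): [2.39, 2.39, 3.01, 3.01, 3.14, 3.14, 3.14].

### API

Orientations are given as a 3x3 rotation matrix whose columns are the frame's x, y, z axes.
In Python, from rig import r gives the robot as it stands.
- The arm moves only by the shell command python3 -m crank 'ROWS'. ROWS is JSON, a list of rows, each a list of 3 entries, a list of its own where there are three numbers: the shift along the tool's x, y, z in m, then the turn about the tool's z in rad, then the opening, from 0 (shut) to 1 (fully open). In form: [[[dx, dy, dz], roll, hand], ...]. A call has 1 to 20 rows; each row is the pose to reach, as a shift and turn from the pose commanded when the call began, along the tool's axes at that moment; what a row does not reach only later rows make up. A row lasts 1/10 s, in which the tool goes at most 50 mm and 8.59 degrees, less where a joint would pass 70% of its speed; a pose out of reach is approached as far as the arm can. A call with a gripper value outside its range is refused whole. The fingers move at their own pace and stop on an object; the grip force is fixed at half the most. Time passes only in rows, so rows that repeat a pose let the fingers close. It gives the time, the measured TCP pose, the force, the opening and the grip force at its end, in the units of the state.
- r.read_state(): the state, without advancing time (a new reading comes with each control period).
- r.grab_frame(name): name is "scene" or "top"; returns the picture (384x512x3 uint8, red, green, blue); there is no depth.
- r.get_calibration(name): a dict with "mtx" (3x3 intrinsics, pixels), "R" (3x3) and "t" (3): a world point X has camera coordinates R X + t. Camera axes: x right, y down, z forward; pixel columns grow to the right and rows downward; lengths in m; the calibration is good to about 2 mm. A picture is of the moment at which its call begins. get_calibration takes no time and is no camera call.
- r.close_job(): hands the job in; it is judged then, once.
The state is a dict: "t": time; "q": joint angles; "qd": joint speeds; "joint_efforts": joint torques, N m; "tool_pos": TCP position; "tool_rot": TCP orientation; "wrist_force": force on the tool from outside, world axes, zero at the start; "wrist_torque": the same for the moment, N m; "finger_gap": finger opening in m; "finger_force": force on a finger pad.
Only numpy, scipy, OpenCV 4.12 (cv2) and the standard library are available. Lean on these libraries where they do the work, as an engineer would, in place of code of your own. Each camera call takes 0.05 s, during which the arm holds its last target. There are 200 camera calls.

## Working session

There is one attempt and no reset: what is moved stays moved. The work goes in short steps, Python scripts to look and compute and a shell command to move; the robot and the scene stay as the last step left them, time stands still between calls to the robot, and variables do not carry over. Pictures are saved under pics/ and viewed, at most 10 in all, crops included, and the job is handed in when it is done.

```bash
mkdir -p pics; python3 - <<'E'
from rig import r
import cv2,numpy as np
for n in("scene","top"):
    cv2.imwrite(f"pics/{n}0.png",r.grab_frame(n)[:,:,::-1]); c=r.get_calibration(n); print(n,np.round(c["mtx"],1).tolist(),np.round(c["R"],3).tolist(),np.round(c["t"],3).tolist())
s=r.read_state(); print(s["t"],s["tool_pos"],np.round(s["tool_rot"],3).tolist(),s["finger_gap"],s["wrist_force"])
E
```

```text
scene [[478.9, 0.0, 256.4], [0.0, 478.9, 197.9], [0.0, 0.0, 1.0]] [[-0.863, -0.506, -0.008], [-0.189, 0.336, -0.923], [0.469, -0.794, -0.386]] [0.484, 0.228, 1.769]
top [[415.7, 0.0, 252.8], [0.0, 415.7, 193.2], [0.0, 0.0, 1.0]] [[-0.257, -0.966, 0.001], [-0.866, 0.23, -0.445], [0.429, -0.115, -0.896]] [0.132, 0.533, 1.426]
0.1 [0.17249171 0.60026238 0.24750782] [[-0.961, 0.276, -0.0], [0.276, 0.961, -0.001], [-0.0, -0.002, -1.0]] 0.08550892557606078 [-0.42810799 -1.14088683  0.13064539]
```

View pics/scene0.png

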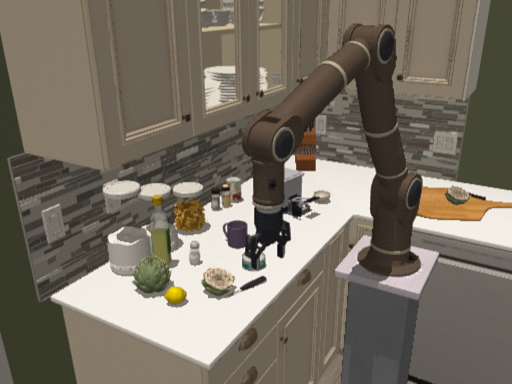

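View pics/top0.png

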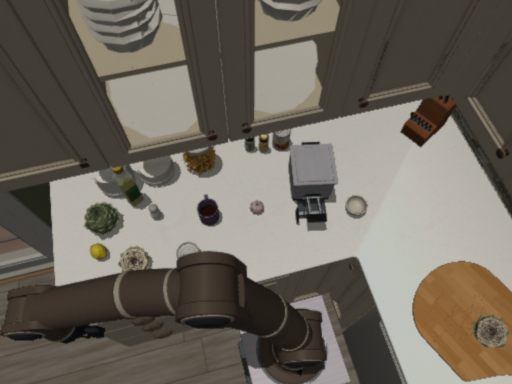

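The top view shows the caddy at about (313,172), its lever at about (312,207) and the lock tab just left of it. The garlic is at (257,207), the bowl at (356,206), the mug at (208,211). I'll enlarge the lever area.

```bash
cat > h.py <<'E'
from rig import r
import numpy as np, cv2
def ray(n,u,v,z):
    c=r.get_calibration(n);R=np.array(c["R"]);t=np.array(c["t"]);C=-R.T@t
    d=R.T@np.linalg.inv(c["mtx"])@[u,v,1];return C+d*(z-C[2])/d[2]
def proj(n,P):
    c=r.get_calibration(n);p=np.atleast_2d(P)@np.array(c["R"]).T+c["t"];p=p@np.array(c["mtx"]).T;return p[:,:2]/p[:,2:]
def crop(n,x,y,w,h,k,f):
    im=r.grab_frame(n)[:,:,::-1];cv2.imwrite(f,cv2.resize(im[y:y+h,x:x+w],None,fx=k,fy=k,interpolation=cv2.INTER_CUBIC))
E
python3 - <<'E'
from h import *
crop("top",240,130,130,100,6,"pics/t1.png")
E
```

```text
(no output)
```

View pics/t1.png

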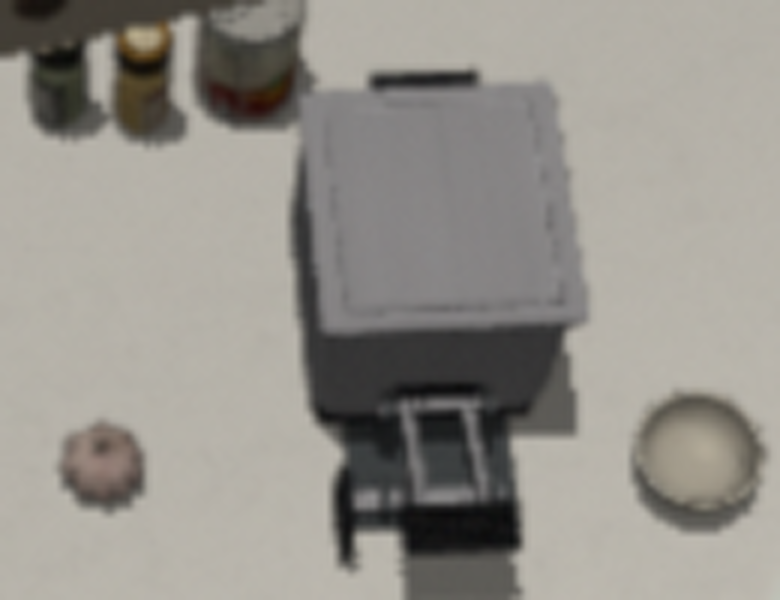

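```bash
python3 - <<'E'
from h import *
f=lambda x,y,z:ray("top",240+x/6-.4,130+y/6-.4,z)
L=[f(*p,.164) for p in((322,333),(585,320),(552,84),(302,90))]
for a in L:print(np.round(a,4))
FL,FR,RR,RL=L
ax=((RL+RR)-(FL+FR));ax/=np.linalg.norm(ax);yy=(FL-FR)/np.linalg.norm(FL-FR)
print("sizes",[np.linalg.norm(L[i]-L[(i+1)%4]) for i in range(4)],"yaw x",np.arctan2(ax[1],ax[0]),"yaw y",np.arctan2(-yy[0],yy[1]))
m=sum(L)/4;print("lid centre",m)
print("tread mid", f(461,525,.083), f(402,503,.083),f(518,500,.083))
print("tab top", f(345,475,.062),f(348,562,.062),f(345,518,.062))
print("garlic",f(103,465,.025),"bowl",f(700,452,.04))
for yaw in(np.arctan2(ax[1],ax[0]),np.arctan2(-yy[0],yy[1])):
  for O in (m,):
    c,s=np.cos(yaw),np.sin(yaw);R=np.array([[c,-s,0],[s,c,0],[0,0,1]])
    O=O*[1,1,0]
    P={'tread':[-.188,0,.083],'tl':[-.207,.038,.083],'tr':[-.207,-.038,.083],'tab':[-.164,.070,.040],'tabtopF':[-.183,.070,.062],'tabtopR':[-.133,.07,.062],'fwL':[-.085,.08,0],'fwR':[-.085,-.08,0]}
    for k,p in P.items():
        X=O+R@p;q=proj("top",X)[0];print(k,np.round(X,4),np.round((q-[240,130]+.4)*6))
E
```

```text
[ 0.5242 -0.1563  0.164 ]
[ 0.4915 -0.3146  0.164 ]
[ 0.6586 -0.3531  0.164 ]
[ 0.6954 -0.1964  0.164 ]
sizes [np.float64(0.16160362390239638), np.float64(0.17148545942764523), np.float64(0.16089218022536522), np.float64(0.17584214047811864)] yaw x -0.22813258789773005 yaw y -0.2035796117686132
lid centre [ 0.59242788 -0.25511715  0.164     ]
tread mid [ 0.41167377 -0.21930558  0.083     ] [ 0.43531197 -0.18844529  0.083     ] [ 0.41864708 -0.25927818  0.083     ]
tab top [ 0.47128492 -0.16461337  0.062     ] [ 0.41369749 -0.14832414  0.062     ] [ 0.44282003 -0.15558661  0.062     ]
garlic [ 0.53381052 -0.0219115   0.025     ] bowl [ 0.43663461 -0.3980068   0.04      ]
tread [ 0.4093 -0.2126  0.083 ] [452. 531.]
tl [ 0.3994 -0.1713  0.083 ] [394. 561.]
tr [ 0.3822 -0.2453  0.083 ] [516. 557.]
tab [ 0.4485 -0.1498  0.04  ] [330. 526.]
tabtopF [ 0.43   -0.1455  0.062 ] [336. 540.]
tabtopR [ 0.4787 -0.1569  0.062 ] [330. 468.]
fwL [ 0.5277 -0.158   0.    ] [301. 441.]
fwR [ 0.4915 -0.3138  0.    ] [539. 434.]
tread [ 0.4083 -0.2171  0.083 ] [459. 531.]
tl [ 0.3974 -0.1761  0.083 ] [402. 562.]
tr [ 0.382  -0.2505  0.083 ] [524. 556.]
tab [ 0.446  -0.1534  0.04  ] [337. 528.]
tabtopF [ 0.4274 -0.1496  0.062 ] [343. 542.]
tabtopR [ 0.4763 -0.1597  0.062 ] [335. 470.]
fwL [ 0.5254 -0.1596  0.    ] [304. 444.]
fwR [ 0.493  -0.3163  0.    ] [542. 432.]
```

```bash
cat >> h.py <<'E'
O=np.array([.5924,-.2551,0]);YAW=-.205
def own(p):
    c,s=np.cos(YAW),np.sin(YAW);return O+np.array([[c,-s,0],[s,c,0],[0,0,1]])@p
def toown(X):
    c,s=np.cos(YAW),np.sin(YAW);return np.array([[c,s,0],[-s,c,0],[0,0,1]])@(np.array(X)-O)
def shift(P):
    s=r.read_state();print("t",s["t"],"shift",np.round(np.array(s["tool_rot"]).T@(np.array(P)-s["tool_pos"]),4),"pos",np.round(s["tool_pos"],4),"own",np.round(toown(s["tool_pos"]),4),"F",np.round(s["wrist_force"],1))
E
python3 - <<'E'
from h import *
for n in("scene","top"):
    c=r.get_calibration(n);print(-np.array(c["R"]).T@c["t"])
shift(own([-.166,.125,.20]))
f=r.grab_frame("top");g=f[190:228,290:332].max(2);
for row in g: print(' '.join('%3d'%v for v in row))
E
```

```text
[-0.36907946  1.57365992  0.89592176]
[-0.11731082  0.16912517  1.51403659]
t 0.15 shift [-0.4649 -0.5939  0.0484] pos [0.1725 0.6003 0.2477] own [-0.5852  0.752   0.2477] F [-0.  -1.7  0.2]
127  74  57  56  53  53  53  53  53  54  55  55  55  54  53  54  53  55  53  54  54  53  53  53  53  54  54  54  54  53  53  54  55  55  55  54  55  54  54  54  53  57
139  84  58  55  54  54  53  52  54  54  54  54  53  54  54  54  53  55  54  53  54  55  54  53  54  54  54  55  54  55  55  54  55  55  54  54  54  55  54  54  54  58
146  92  59  57  54  53  54  54  54  54  54  55  55  54  54  54  53  54  54  55  54  53  53  53  53  53  53  53  54  54  55  54  56  55  55  55  55  54  54  54  55  63
157 101  63  57  55  54  54  54  54  54  54  54  54  53  54  51  49  48  48  46  46  46  45  46  45  45  45  46  45  47  50  52  55  55  55  55  55  55  53  54  58  75
163 107  62  57  55  54  55  53  53  54  55  54  54  51  48  44  33  28  29  28  24  21  21  22  24  18  17  16  18  26  38  46  53  55  57  56  55  55  54  56  66  83
174 117  65  57  56  54  54  53  54  54  54  55  53  47  40  36  26  
[... 4774 characters left out ...]
 143 175 184 184 182 183 184
185 186 186 186 186 181 150 129 112 133 172 185 187 186 186 183 165 121  96  93  93  93  93  93  93  94  92  93  93  94  94  93  93  93  94 111 165 184 185 182 183 184
185 185 185 186 186 185 182 176 154 169 183 185 186 186 186 182 154 112  94  93  94  93  94  93  93  93  93  94  93  93  93  93  94  93  93 105 161 184 186 184 184 184
186 186 186 187 186 185 185 185 183 185 185 185 187 186 185 186 177 130  96  93  94  93  93  92  94  95  92  93  93  94  94  93  93  94  94 104 161 184 186 186 184 184
185 185 186 186 187 186 185 185 186 187 186 185 185 185 185 185 180 133  98  93  93  93  93  92  93  94  94  93  94  94  93  93  93  94  93 101 148 179 185 185 184 183
```

```bash
sed -i 's/^O=.*YAW/O=np.array([.5963,-.2559,0]);YAW/' h.py
python3 -m crank '[[[-0.045,-0.06,0],0,0],[[-0.09,-0.12,0],0,0],[[-0.135,-0.18,0],0,0],[[-0.18,-0.24,0],-0.075,0],[[-0.225,-0.3,0],-0.075,0],[[-0.27,-0.35,0.01],-0.075,0],[[-0.31,-0.4,0.02],-0.075,0],[[-0.35,-0.45,0.03],-0.075,0],[[-0.39,-0.5,0.04],-0.075,0],[[-0.43,-0.55,0.048],-0.075,0],[[-0.469,-0.594,0.048],-0.075,0],[[-0.469,-0.594,0.048],-0.075,0],[[-0.469,-0.594,0.048],-0.075,0],[[-0.469,-0.594,0.048],-0.075,0],[[-0.469,-0.594,0.048],-0.075,0],[[-0.469,-0.594,0.048],-0.075,0]]'
python3 - <<'E'
from h import *
shift(own([-.166,.115,.048])); print(np.round(r.read_state()["tool_rot"],3).tolist())
crop("scene",210,130,150,110,5,"pics/s1.png")
E
```

```text
t: 1.8
tool_pos: [0.4604, -0.1052, 0.2003]
tool_rot: [[-0.978, 0.209, 0.001], [0.209, 0.978, -0.003], [-0.002, -0.003, -1.0]]
wrist_force: [-0.7, -0.3, 0.1]
finger_gap: -0.0001
finger_force: 0.0
t 1.8 shift [ 0.0026 -0.0045  0.1523] pos [ 0.4604 -0.1052  0.2003] own [-0.1637  0.1199  0.2003] F [-0.7 -0.3  0.1]
[[-0.978, 0.209, 0.001], [0.209, 0.978, -0.003], [-0.002, -0.003, -1.0]]
```

View pics/s1.png

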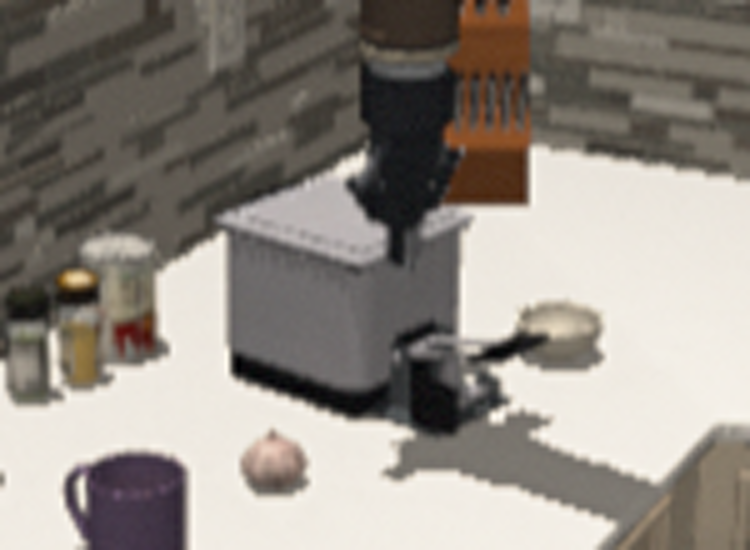

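The scene view shows the shut fingers at about (398,250) in the crop. The lock tab is the black plate at x 411–457, y 352–430, and the tread tip is at (540,340). I'll compare this with the model's predicted positions.

```bash
python3 - <<'E'
from h import *
P={'tab':[-.164,.070,.040],'FT':[-.183,.070,.062],'RT':[-.133,.07,.062],'FB':[-.183,.07,.014],'RB':[-.133,.07,.014],'treadFL':[-.207,.038,.083],'treadFR':[-.207,-.038,.083],'treadRR':[-.169,-.038,.083]}
for k,p in P.items():
    print(k,np.round((proj("scene",own(p))[0]-[210,130]+.4)*5))
p=r.read_state()["tool_pos"]+np.array([0,0,-.017]);print("tip",(proj("scene",p)[0]-[210,130]+.4)*5)
E
```

```text
tab [433. 404.]
FT [452. 386.]
RT [406. 371.]
FB [450. 437.]
RB [405. 421.]
treadFL [497. 360.]
treadFR [548. 335.]
treadRR [513. 324.]
tip [400.28866124 266.02681426]
```

```bash
python3 -m crank '[[[0,0,0.04],0,0],[[0,0,0.08],0,0],[[0,0,0.12],0,0],[[0,0,0.152],0,0],[[0,0,0.152],0,0],[[0,-0.01,0.152],0,0],[[0,-0.02,0.152],0,0],[[0,-0.025,0.152],0,0],[[0,-0.028,0.152],0,0],[[0,-0.031,0.152],0,0],[[0,-0.034,0.152],0,0],[[0,-0.037,0.152],0,0],[[0,-0.037,0.152],0,0]]'
python3 - <<'E'
from h import *
shift(own([-.164,.0645,.048]))
E
```

```text
t: 3.15
tool_pos: [0.4517, -0.1363, 0.0483]
tool_rot: [[-0.979, 0.204, -0.0], [0.204, 0.979, -0.0], [0.0, -0.0, -1.0]]
wrist_force: [-0.6, -0.6, -0.4]
finger_gap: 0.0003
finger_force: 0.0
t 3.15 shift [-0.0019 -0.0232  0.0003] pos [ 0.4517 -0.1363  0.0483] own [-0.1659  0.0877  0.0483] F [-0.6 -0.6 -0.4]
```

```bash
python3 -m crank '[[[0,-0.003,0],0,0],[[0,-0.006,0],0,0],[[0,-0.009,0],0,0],[[0,-0.012,0],0,0],[[0,-0.012,0],0,0]]'; python3 -m crank '[[[0,-0.003,0],0,0],[[0,-0.006,0],0,0],[[0,-0.006,0],0,0]]'
```

```text
t: 3.65
tool_pos: [0.4492, -0.1481, 0.0483]
tool_rot: [[-0.979, 0.204, -0.0], [0.204, 0.979, -0.0], [0.0, -0.0, -1.0]]
wrist_force: [0.2, -1.1, 0.2]
finger_gap: 0.0
finger_force: 0.0
t: 3.95
tool_pos: [0.4484, -0.1533, 0.0484]
tool_rot: [[-0.979, 0.203, 0.0], [0.203, 0.979, 0.001], [-0.0, 0.001, -1.0]]
wrist_force: [0.7, 4.4, 3.1]
finger_gap: -0.0002
finger_force: 0.3
```

```bash
python3 -m crank '[[[0,-0.003,0],0,0],[[0,-0.006,0],0,0],[[0,-0.009,0],0,0],[[0,-0.012,0],0,0],[[0,-0.012,0],0,0]]'; python3 -m crank '[[[0,-0.002,0],0,0],[[0,-0.004,0],0,0],[[0,-0.004,0],0,0]]';python3 -m crank '[[[0,-0.002,0],0,0],[[0,-0.004,0],0,0],[[0,-0.004,0],0,0]]'
```

```text
t: 4.45
tool_pos: [0.4472, -0.1603, 0.0488]
tool_rot: [[-0.98, 0.199, 0.001], [0.199, 0.98, 0.007], [0.001, 0.007, -1.0]]
wrist_force: [2.2, 19.5, 11.5]
finger_gap: -0.0001
finger_force: 9.7
t: 4.75
tool_pos: [0.447, -0.1606, 0.049]
tool_rot: [[-0.981, 0.196, 0.0], [0.196, 0.981, 0.011], [0.002, 0.011, -1.0]]
wrist_force: [4.7, 32.4, 16.9]
finger_gap: 0.0001
finger_force: 16.2
t: 5.05
tool_pos: [0.4468, -0.1609, 0.0491]
tool_rot: [[-0.981, 0.193, -0.0], [0.193, 0.981, 0.015], [0.003, 0.015, -1.0]]
wrist_force: [6.1, 45.4, 23.7]
finger_gap: -0.0001
finger_force: 23.0
```

```bash
python3 -m crank '[[[0,0.015,0],0,0],[[0,0.05,0],0,0],[[0,0.05,0],0,0],[[0,0.05,-0.05],0,0],[[0,0.05,-0.1],0,0],[[0,0.05,-0.15],0,0],[[0,0.05,-0.15],0,0],[[0,0.05,-0.15],0,0]]'
python3 - <<'E'
from h import *
shift(own([-.188,0,.12]));print(np.round(r.read_state()["tool_rot"],3).tolist())
crop("scene",270,180,60,50,10,"pics/s2.png")
f=r.grab_frame("top")[:,:,::-1];a=cv2.imread("pics/top0.png")
cv2.imwrite("pics/t2.png",np.hstack([cv2.resize(i[185:230,285:335],None,fx=7.5,fy=7.5,interpolation=cv2.INTER_CUBIC) for i in(a,f)]))
E
```

```text
t: 5.85
tool_pos: [0.4547, -0.1248, 0.1992]
tool_rot: [[-0.979, 0.204, 0.003], [0.204, 0.979, 0.0], [-0.003, 0.001, -1.0]]
wrist_force: [-0.1, 0.5, -1.0]
finger_gap: 0.0002
finger_force: 0.0
t 5.85 shift [ 0.0229 -0.0996  0.0791] pos [ 0.4547 -0.1248  0.1992] own [-0.1653  0.0996  0.1992] F [-0.1  0.5 -1. ]
[[-0.979, 0.204, 0.003], [0.204, 0.979, 0.0], [-0.003, 0.001, -1.0]]
```

View pics/t2.png

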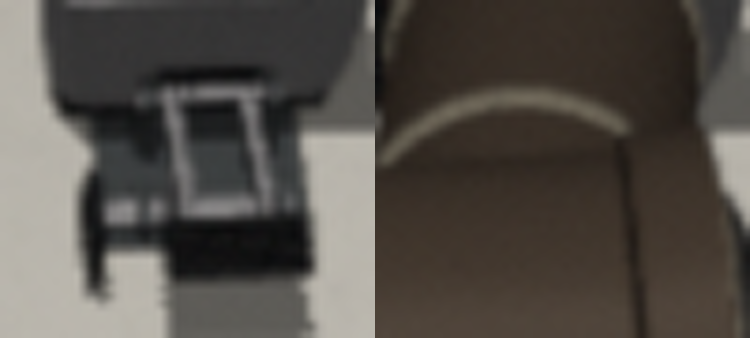

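View pics/s2.png

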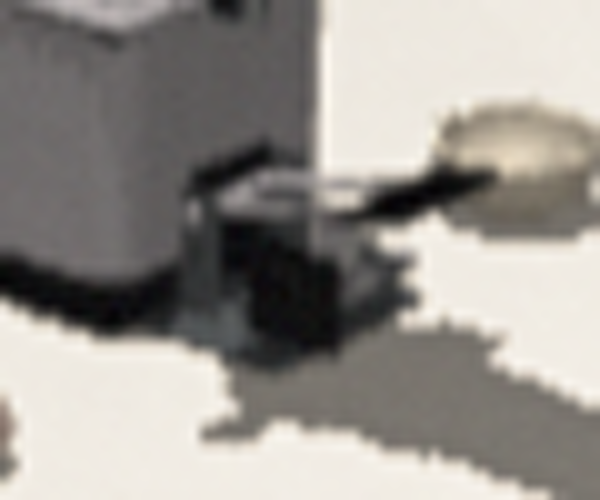

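```bash
python3 -m crank '[[[0.01,-0.04,0],0,0],[[0.02,-0.08,0],0,0],[[0.023,-0.1,0],0,0],[[0.023,-0.1,0.04],0,0],[[0.023,-0.1,0.08],0,0],[[0.023,-0.1,0.088],0,0],[[0.023,-0.1,0.092],0,0],[[0.023,-0.1,0.092],0,0]]'; python3 -m crank '[[[0,0,0.004],0,0],[[0,0,0.008],0,0],[[0,0,0.012],0,0],[[0,0,0.012],0,0]]'
```

```text
t: 6.75
tool_pos: [0.4114, -0.2177, 0.1064]
tool_rot: [[-0.979, 0.204, -0.001], [0.204, 0.979, -0.0], [0.001, -0.0, -1.0]]
wrist_force: [0.2, -1.5, -0.1]
finger_gap: 0.0003
finger_force: 0.0
t: 7.15
tool_pos: [0.4118, -0.2175, 0.0949]
tool_rot: [[-0.979, 0.203, 0.001], [0.203, 0.979, 0.0], [-0.001, 0.0, -1.0]]
wrist_force: [-1.1, 0.2, 6.4]
finger_gap: -0.0002
finger_force: 2.9
```

```bash
python3 -m crank '[[[0,0,0.003],0,0],[[0,0,0.006],0,0],[[0,0,0.009],0,0],[[0,0,0.012],0,0],[[0,0,0.015],0,0],[[0,0,0.018],0,0],[[0,0,0.021],0,0],[[0,0,0.024],0,0],[[0,0,0.024],0,0]]'
```

```text
t: 8.05
tool_pos: [0.4112, -0.2173, 0.0706]
tool_rot: [[-0.979, 0.203, -0.0], [0.203, 0.979, 0.001], [0.0, 0.0, -1.0]]
wrist_force: [-3.0, 0.9, 4.5]
finger_gap: -0.0002
finger_force: 2.4
```

```bash
python3 -m crank '[[[0,0,0.003],0,0],[[0,0,0.006],0,0],[[0,0,0.009],0,0],[[0,0,0.012],0,0],[[0,0,0.015],0,0],[[0,0,0.017],0,0],[[0,0,0.018],0,0],[[0,0,0.019],0,0],[[0,0,0.02],0,0],[[0,0,0.02],0,0]]'
python3 - <<'E'
from h import *
crop("scene",230,110,140,120,5,"pics/s3.png")
E
```

```text
t: 9.05
tool_pos: [0.4127, -0.2178, 0.0534]
tool_rot: [[-0.979, 0.204, 0.004], [0.204, 0.979, 0.002], [-0.004, 0.003, -1.0]]
wrist_force: [-12.3, 7.6, 56.3]
finger_gap: -0.0001
finger_force: 29.2
```

View pics/s3.png

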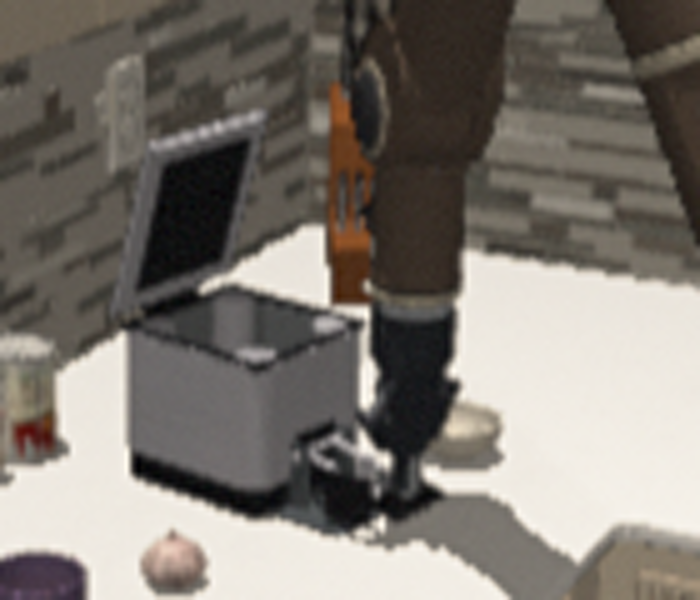

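The lid stands wide open, with its front edge at about (205,130) in the crop and the tread down under the fingers at (415,495). I'll hold it for about 4 s at a lighter press.

```bash
python3 -m crank '[[[0,0,-0.001],0,0],[[0,0,-0.001],0,0],[[0,0,-0.001],0,0],[[0,0,-0.001],0,0],[[0,0,-0.001],0,0],[[0,0,-0.001],0,0],[[0,0,-0.001],0,0],[[0,0,-0.001],0,0],[[0,0,-0.001],0,0],[[0,0,-0.001],0,0],[[0,0,-0.001],0,0],[[0,0,-0.001],0,0],[[0,0,-0.001],0,0],[[0,0,-0.001],0,0],[[0,0,-0.001],0,0],[[0,0,-0.001],0,0],[[0,0,-0.001],0,0],[[0,0,-0.001],0,0],[[0,0,-0.001],0,0],[[0,0,-0.001],0,0]]'
python3 -m crank '[[[0,0,0],0,0],[[0,0,0],0,0],[[0,0,0],0,0],[[0,0,0],0,0],[[0,0,0],0,0],[[0,0,0],0,0],[[0,0,0],0,0],[[0,0,0],0,0],[[0,0,0],0,0],[[0,0,0],0,0],[[0,0,0],0,0],[[0,0,0],0,0],[[0,0,0],0,0],[[0,0,0],0,0],[[0,0,0],0,0],[[0,0,0],0,0],[[0,0,0],0,0],[[0,0,0],0,0],[[0,0,0],0,0],[[0,0,0],0,0]]'
```

```text
t: 11.1
tool_pos: [0.4126, -0.2178, 0.0536]
tool_rot: [[-0.979, 0.204, 0.004], [0.204, 0.979, 0.001], [-0.003, 0.002, -1.0]]
wrist_force: [-8.3, 5.8, 42.6]
finger_gap: -0.0004
finger_force: 22.0
t: 13.1
tool_pos: [0.4126, -0.2178, 0.0537]
tool_rot: [[-0.979, 0.204, 0.004], [0.204, 0.979, 0.001], [-0.003, 0.002, -1.0]]
wrist_force: [-7.6, 5.1, 43.5]
finger_gap: -0.0001
finger_force: 22.0
```

```bash
python3 -m crank '[[[0,0,-0.001],0,0],[[0,0,-0.002],0,0],[[0,0,-0.003],0,0],[[0,0,-0.004],0,0],[[0,0,-0.005],0,0],[[0,0,-0.006],0,0],[[0,0,-0.007],0,0],[[0,0,-0.008],0,0],[[0,0,-0.009],0,0],[[0,0,-0.01],0,0],[[0,0,-0.011],0,0],[[0,0,-0.012],0,0],[[0,0,-0.013],0,0],[[0,0,-0.014],0,0],[[0,0,-0.015],0,0],[[0,0,-0.016],0,0],[[0,0,-0.017],0,0],[[0,0,-0.018],0,0],[[0,0,-0.019],0,0],[[0,0,-0.02],0,0]]'
python3 -m crank '[[[0,0,-0.0008],0,0],[[0,0,-0.0016],0,0],[[0,0,-0.0024],0,0],[[0,0,-0.0032],0,0],[[0,0,-0.004],0,0],[[0,0,-0.0048],0,0],[[0,0,-0.0056],0,0],[[0,0,-0.0064],0,0],[[0,0,-0.0072],0,0],[[0,0,-0.008],0,0],[[0,0,-0.0088],0,0],[[0,0,-0.0096],0,0],[[0,0,-0.0104],0,0],[[0,0,-0.0112],0,0],[[0,0,-0.012],0,0],[[0,0,-0.0128],0,0],[[0,0,-0.0136],0,0],[[0,0,-0.0144],0,0],[[0,0,-0.0152],0,0],[[0,0,-0.016],0,0]]'
```

```text
t: 15.1
tool_pos: [0.4112, -0.2173, 0.0713]
tool_rot: [[-0.979, 0.203, -0.0], [0.203, 0.979, 0.0], [0.0, 0.0, -1.0]]
wrist_force: [-3.3, 0.8, 4.1]
finger_gap: 0.0
finger_force: 2.5
t: 17.1
tool_pos: [0.4125, -0.2176, 0.0877]
tool_rot: [[-0.979, 0.203, 0.002], [0.203, 0.979, -0.001], [-0.002, -0.0, -1.0]]
wrist_force: [-1.3, 1.4, 5.8]
finger_gap: 0.0002
finger_force: 2.6
```

```bash
python3 -m crank '[[[0,0,-0.0005],0,0],[[0,0,-0.001],0,0],[[0,0,-0.0015],0,0],[[0,0,-0.002],0,0],[[0,0,-0.0025],0,0],[[0,0,-0.003],0,0],[[0,0,-0.0035],0,0],[[0,0,-0.004],0,0],[[0,0,-0.0045],0,0],[[0,0,-0.005],0,0],[[0,0,-0.0055],0,0],[[0,0,-0.006],0,0],[[0,0,-0.0065],0,0],[[0,0,-0.007],0,0],[[0,0,-0.0075],0,0],[[0,0,-0.008],0,0],[[0,0,-0.0085],0,0],[[0,0,-0.009],0,0],[[0,0,-0.0095],0,0],[[0,0,-0.01],0,0]]'
python3 -m crank '[[[0,0,-0.0005],0,0],[[0,0,-0.001],0,0],[[0,0,-0.0015],0,0],[[0,0,-0.002],0,0],[[0,0,-0.0025],0,0],[[0,0,-0.003],0,0],[[0,0,-0.0035],0,0],[[0,0,-0.004],0,0],[[0,0,-0.0045],0,0],[[0,0,-0.005],0,0],[[0,0,-0.0055],0,0],[[0,0,-0.006],0,0],[[0,0,-0.0065],0,0],[[0,0,-0.007],0,0]]'
```

```text
t: 19.1
tool_pos: [0.4123, -0.2178, 0.0976]
tool_rot: [[-0.979, 0.203, 0.002], [0.203, 0.979, -0.001], [-0.002, -0.0, -1.0]]
wrist_force: [3.9, -1.4, 4.3]
finger_gap: 0.0002
finger_force: 2.6
t: 20.5
tool_pos: [0.4106, -0.2171, 0.1039]
tool_rot: [[-0.979, 0.203, -0.002], [0.203, 0.979, 0.001], [0.002, 0.0, -1.0]]
wrist_force: [0.3, 0.3, 0.8]
finger_gap: -0.0003
finger_force: 0.0
```

The fingers are off the lever. I'll retreat straight up, then check.

```bash
python3 -m crank '[[[0,0,-0.02],0,0],[[0,0,-0.06],0,0],[[0,0,-0.1],0,0],[[0,0,-0.13],0,0],[[0,0.05,-0.13],0,0],[[0,0.1,-0.13],0,0],[[0.02,0.15,-0.13],0,0],[[0.02,0.2,-0.13],0,0],[[0.02,0.25,-0.13],0,0],[[0.02,0.3,-0.13],0,0],[[0.02,0.3,-0.13],0,0],[[0.02,0.3,-0.13],0,0],[[0.02,0.3,-0.13],0,0],[[0.02,0.3,-0.13],0,0]]'
python3 - <<'E'
from h import *
f=r.grab_frame("top")[:,:,::-1];g=r.grab_frame("scene")[:,:,::-1]
cv2.imwrite("pics/e.png",np.hstack([cv2.resize(i,(400,300),interpolation=cv2.INTER_CUBIC) for i in(f[130:230,240:373],g[130:242,210:360])]))
E
```

```text
t: 21.9
tool_pos: [0.4526, 0.0787, 0.2342]
tool_rot: [[-0.979, 0.206, -0.0], [0.206, 0.979, -0.0], [0.0, -0.0, -1.0]]
wrist_force: [0.1, 0.4, 0.6]
finger_gap: 0.0001
finger_force: 0.0
```

View pics/e.png

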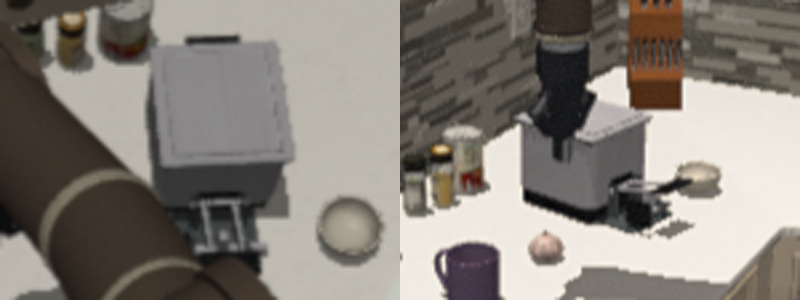

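The lid is shut (left panel, about (220,100)), the lever is up with its tread at (680,185) in the right panel, and the tab stays pushed in. The garlic, bowl and mug are where they were, and the arm is clear.

```bash
python3 -c "
from rig import r
print(r.close_job())"
```

```text
the job is handed in; nothing more can be done
None
```

I pushed the lock tab in to its stop and pressed the lever until the lid stood wide open. I held it open for about 4 s, then eased it shut over about 7 s; the garlic, bowl and mug are where they were, and the job was handed in at about 22 s.

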